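# Set the bench seeder's dial and wind the seed tray under the hopper

## Robot

A 6-joint arm with a two-finger parallel gripper is mounted at the origin on the work surface. World frame = base frame: x ahead of the robot, y to its left, z up, the work surface at z = 0. Lengths are in m, angles in rad, forces in N, time in s.
With the tool pointing down it reaches from about 0.425 to 0.95 m from the base axis. Payload 3.5 kg.
Tool frame: the origin (TCP) lies midway between the tips of the shut fingers; the grasp point (between the pads) lies 19 mm behind it; z points along the fingers, y is the line along which they close (so a half turn about z gives the same grasp; the last joint's range is limited). The gripper opens to 85 mm and grips with 20 to 120 N. Pads are 22 mm wide; open, the fingers measure 114 mm over their backs; the gripper's body (76 mm by 85 mm) begins 54 mm behind the grasp point. The pads swing forward as they close: fully open they stand 13 mm farther back than shut.
Start: joints at [-1.44, 0.286, 1.577, -0, 1.279, -0.15], TCP at [0.187, -0.649, 0.231] pointing down, gripper open.
Joint ranges: [-2.77, 2.77], [-0.9, 2.22], [0.21, 2.48], [-1.53, 4.67], [0.24, 2.81], [-2.84, 2.84]. Speed limits (rad/s): [2.79, 2.79, 3.14, 3.14, 3.14, 3.14].

## Interface

Orientations are given as a unit quaternion [x, y, z, w].
In Python, from plant import ctrl gives the robot as it stands.
- The arm moves only by the tool move_arm, never from a script. Its argument "plan" is a list of rows, each an object of numbers: "x", "y", "z": the shift along the tool's x, y, z in m; "yaw": the turn about the tool's z in rad; "fingers": the closure, from 0 (fully open) to 1 (shut). In form: [{"x": .., "y": .., "z": .., "yaw": .., "fingers": ..}, ...]. A call has 1 to 5 rows; each row is the pose to reach, as a shift and turn from the pose commanded when the call began, along the tool's axes at that moment; what a row does not reach only later rows make up. A row lasts 1/10 s, in which the tool goes at most 50 mm and 8.59 degrees, less where a joint would pass 70% of its speed; a pose out of reach is approached as far as the arm can. A call with a gripper value outside its range is refused whole. The fingers move at their own pace and stop on an object; "force" is the grip in N (left out, the last holds). Time passes only in rows, so rows that repeat a pose let the fingers close. It gives the time, the measured TCP pose, the force, the opening and the grip force at its end, in the units of the state.
- ctrl.get_state(): the state, without advancing time (a new reading comes with each control period).
- ctrl.read_camera(name): name is "scene" or "top" or "wrist"; returns the picture (384x512x3 uint8, red, green, blue); there is no depth.
- ctrl.camera_model(name): a dict with "intrinsics" (3x3 intrinsics, pixels), "distortion" ([k1, k2, p1, p2, k3] as OpenCV has them; the pictures are not rectified), "cam_to_world" (4x4, takes a point from camera to world coordinates); the wrist camera has in their place "tool_from_camera" (4x4, takes a point from camera to tool coordinates, whose origin is the TCP and whose axes are the flange's). Camera axes: x right, y up, looking along -z (the intrinsics and any distortion apply to the point x, -y, -z); pixel columns grow to the right and rows downward; lengths in m; the calibration is good to about 2 mm. A picture is of the moment at which its call begins: read the wrist's pose just before it. camera_model takes no time and is no camera call.
- ctrl.sign_off(): hands the job in; it is judged then, once.
The state is a dict: "time": time; "qpos": joint angles; "dq": joint speeds; "joint_efforts": joint torques, N m; "eef_pos": TCP position; "tcp_rot": TCP orientation; "contact_force": force on the tool from outside, world axes, zero at the start; "wrist_torque": the same for the moment, N m; "opening": opening from 0.0 (shut) to 1.0 (fully open); "finger_force": force on a finger pad.
Only numpy, scipy, OpenCV 4.12 (cv2) and the standard library are available. Lean on these libraries where they do the work, as an engineer would, in place of code of your own. Each camera call takes 0.05 s, during which the arm holds its last target. There are 200 camera calls.

## Task

Get the bench seeder ready: first turn its big selector dial to the green mark so that it clicks home there, then wind the red-handled crank until the yellow tab on the black seed tray is level with the red pointer. Move the tray only with the crank, and leave everything else standing where it is.

Things in the scene. Friction and masses are not known exactly. Their poses are not given: they have to be found in the camera images.
- seeder: fixed bench seeder on a green base plate 340 x 450 x 15 mm; origin on the table, 15 mm short of the plate's centre in x and y; +x away from the robot, +y left. Front left: black wedge console, face 135 x 160 mm leaning 30 degrees to -x, its centre at x -88, y 100, z 75 mm. Front right: grey gearbox 90 mm high with the crank. Behind: tray rails along y
- dial_grip (a point): dial's axis, 30 mm out from the console face, mid grip. Dial: black disc 72 mm across, 9 mm thick; grey grip bar 66 long, 18 wide, 34 mm high (9 to 43 mm off the face) across its centre; the white line on one half is the pointer. Site z = dial axis, out of the face, 30 degrees from vertical leaning to the seeder's -x. The bar lies along the line from here to dial_tip
- dial_tip (a point): point at the white-marked end of the grip bar, 33 mm from dial_grip, at the same height off the face
- green_mark (a point): green spot 18 mm across on the console face, 53 mm from the dial's axis; the other marks are white spots, smaller
- dial (a joint): angle of the dial, rad, growing clockwise as seen looking at the face. Click positions lie at 0, 0.5, 1.0, 1.5, 2.0 and 2.5; the green mark is the one at 2.0, so that the white pointer end then points at it. A spring click (peak about 0.1 N m) holds each position
- crank (a joint): angle of the crank, rad, growing clockwise seen from above and counting on through full turns; one turn moves the tray 80 mm (12.7 mm per rad) to the seeder's +y. Stops at 0 and 16.5. It stays where it is left
- crank_hub (a point): point on the crank's upright axis at the height of crank_grip, 142 mm above the table
- crank_grip (a point): middle of the crank's handle: an upright red sleeve 26 mm across and 58 mm high (112 to 170 mm above the table), free to spin on its pin, 60 mm from the crank's axis; the arm below it spans 100 to 110 mm above the table
- tray: black open seed tray 110 x 160 mm, 46 mm high, on a carriage driven by the crank, sliding along the seeder's y. Origin at the middle of its underside, 27 mm above the table
- tray_tab (a point): end of the yellow tab on the tray's near side (towards the robot), in the middle of its length; a yellow stripe runs across the tray to a like tab on the far side
- pointer (a point): top of the near red pointer, a fixed red post 12 x 8 mm between console and tray; a like one, level with it, stands on the far side of the rails. Its y axis is the seeder's, along which the tray slides
- hopper (a point): top centre of the orange hopper, 236 mm above the table; hopper 94 mm across, on a mast 30 mm square and 165 mm high that stands 83 mm in front (-x) of it, behind the console
- tag_holder: white plastic pot tag holder, 55 x 36 mm, 80 mm high with its tags, loose on the seeder's base plate between console and gearbox; origin under its centre
- rose: green watering rose, 90 mm across, 75 mm high, standing loose on its face; origin under its centre
- hammer: steel claw hammer 300 mm long, lying along its x axis
- bottle: clear glass bottle, 68 mm across, 210 mm high, upright; origin under its centre
- pot: terracotta pot, 90 mm across, 90 mm high, upright; origin under its centre
- jar: amber glass jar with a green cap, 76 mm across, 110 mm high, upright; origin under its centre
- trowel: hand trowel 310 mm long, lying along its x axis, wooden handle to -x

How it is judged:
By the outcome, as a careful person would: the job done as asked, in the order asked, and still so for the second after the job is handed in, with the robot touching nothing.
It also fails if it takes over 72 s, if anything falls off the work surface, if the arm or the gripper's body presses on something with over 40 N, if the wrist force passes 120 N, or if a joint passes its speed limit or range.

## Working session

There is one attempt and no reset: what is moved stays moved. The work goes in short steps, Python scripts to look and compute and a tool call to move; the robot and the scene stay as the last step left them, time stands still between calls to the robot, and variables do not carry over. Pictures are saved under pics/ and viewed, at most 10 in all, crops included, and the job is handed in when it is done.

Besides the shell and the picture viewer there is one more tool, called after "Emit:" as a command line: name --argument value ..., lists and objects as JSON in quotes. move_arm: Moves the arm, as the interface text tells. Its arguments: {"type":"object","properties":{"plan":{"type":"array"},"force":{"type":"number"}},"required":["plan"]}

```bash
ls; mkdir -p pics
cat > h.py <<'E'
import numpy as np, cv2
from plant import ctrl
from scipy.spatial.transform import Rotation as R
def cam(n):
    m=ctrl.camera_model(n); K=np.array(m["intrinsics"]); D=np.array(m["distortion"])
    if n=="wrist":
        s=ctrl.get_state(); T=np.eye(4); T[:3,:3]=R.from_quat(s["tcp_rot"]).as_matrix(); T[:3,3]=s["eef_pos"]
        C=T@np.array(m["tool_from_camera"])
    else: C=np.array(m["cam_to_world"])
    return K,D,C
def ray(c,uv):
    K,D,C=c; p=cv2.undistortPoints(np.array(uv,float).reshape(-1,1,2),K,D).reshape(-1,2)
    d=np.c_[p[:,0],-p[:,1],-np.ones(len(p))]@C[:3,:3].T
    return C[:3,3],d/np.linalg.norm(d,axis=1)[:,None]
def onz(c,uv,z):
    o,d=ray(c,uv); return o+d*((z-o[2])/d[:,2])[:,None]
def proj(c,P):
    K,D,C=c; q=(np.atleast_2d(P)-C[:3,3])@C[:3,:3]; q=q*[1,-1,-1]
    return cv2.projectPoints(q,np.zeros(3),np.zeros(3),K,D)[0].reshape(-1,2)
def tri(rays):
    A=np.zeros((3,3));b=np.zeros(3)
    for o,d in rays:
        M=np.eye(3)-np.outer(d,d);A+=M;b+=M@o
    return np.linalg.solve(A,b)
def snap(n,f=None):
    c=cam(n); im=np.asarray(ctrl.read_camera(n))
    if f: cv2.imwrite(f"pics/{f}.png",im[:,:,::-1])
    return c,im
E
python3 - <<'E'
from h import *
ims=[snap(n,n+"0") for n in("scene","top")]
cv2.imwrite("pics/s2.png",cv2.resize(ims[0][1][:,:,::-1],(800,600)))
cv2.imwrite("pics/t2.png",cv2.resize(ims[1][1][:,:,::-1],(800,600)))
for c,_ in ims: print(np.round(c[2],3),np.round(c[0],1))
print(ctrl.get_state())
E
```

```text
pics
[[ 0.461 -0.67   0.582  1.277]
 [ 0.887  0.342 -0.309 -0.385]
 [ 0.008  0.659  0.752  1.093]
 [ 0.     0.     0.     1.   ]] [[378.8   0.  258.5]
 [  0.  378.8 190.8]
 [  0.    0.    1. ]]
[[-0.022  0.981 -0.195  0.207]
 [-1.    -0.021  0.006 -0.012]
 [ 0.002  0.195  0.981  1.885]
 [ 0.     0.     0.     1.   ]] [[481.6   0.  254.5]
 [  0.  481.6 187.1]
 [  0.    0.    1. ]]
{'time': 0.1, 'qpos': array([-1.44001123e+00,  2.87142995e-01,  1.57804701e+00,  1.75179176e-05,
        1.27860619e+00, -1.50009266e-01]), 'dq': array([ 0.00123411, -0.00160107, -0.00263875,  0.00069567, -0.00056594,
        0.00087263]), 'joint_efforts': array([ 2.49696923e-04, -4.07298589e+01, -2.93700600e+01, -1.47788001e-04,
        3.42866289e-03,  1.08715085e-06]), 'eef_pos': array([ 0.18700245, -0.6479531 ,  0.23003267]), 'tcp_rot': array([ 9.90160248e-01,  1.39933806e-01,  1.89746945e-05, -1.10163946e-03]), 'contact_force': array([-0.14740914, -0.13652065, -0.41144725]), 'wrist_torque': array([ 0.03815024, -0.02379616,  0.02107231]), 'finger_force': 0.0, 'opening': 0.9975808407373509}
```

View pics/s2.png

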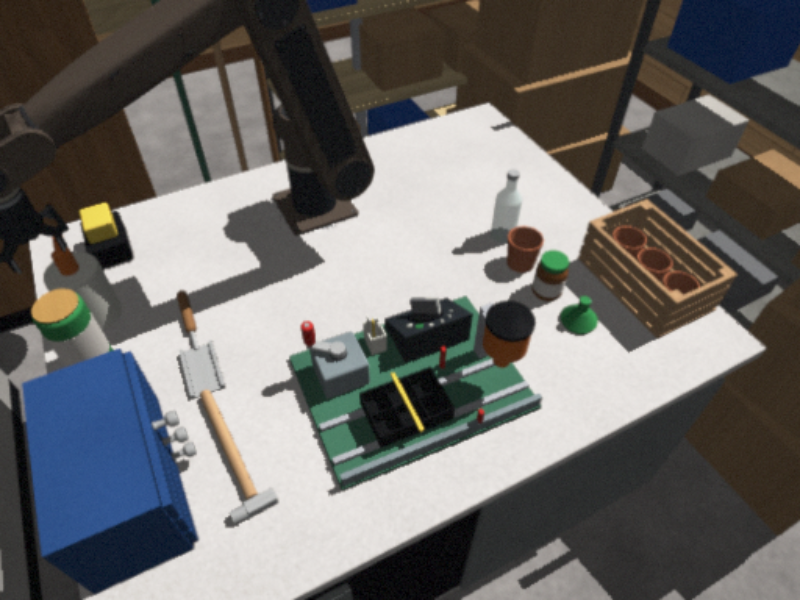

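View pics/t2.png

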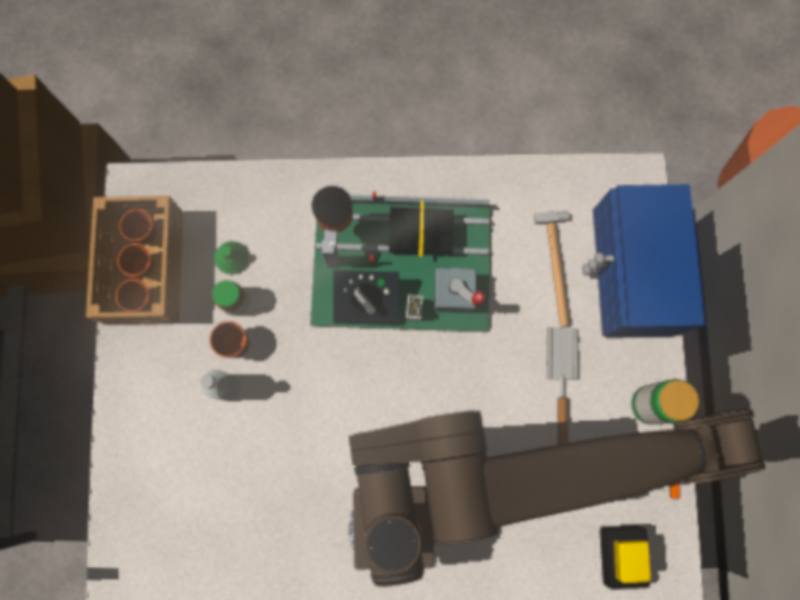

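The scene view shows the seeder at about (420,390), with the crank handle at (308,335) and the dial at (430,310). The top view shows the base plate spanning about (312–492,198–330), the dial at (368,297), the crank grip at (479,297) and the yellow stripe at (422,228). Next I'll measure the plate and look at close-ups.

Run:
```python
from h import *
for n in("top","scene"):
    c=cam(n); im=cv2.imread(f"pics/{n}0.png"); hsv=cv2.cvtColor(im,cv2.COLOR_BGR2HSV)
    roi=np.zeros(im.shape[:2],np.uint8)
    if n=="top": roi[120:215,195:320]=1
    else: roi[185:315,180:355]=1
    def comps(name,lo,hi,mn,z):
        m=cv2.inRange(hsv,lo,hi)*roi
        k,l,s,ce=cv2.connectedComponentsWithStats(m)
        for i in range(1,k):
            if s[i,4]>=mn: print(n,name,s[i],np.round(ce[i],1),"onz",z,np.round(onz(c,[ce[i]],z)[0],4))
        return m
    g=comps("green",(60,90,30),(90,255,140),150,.015)
    comps("brightgreen",(50,100,100),(80,255,255),3,.075)
    comps("yellow",(22,120,120),(35,255,255),5,.073)
    comps("red",(0,150,90),(6,255,255),4,.14); comps("red2",(174,150,90),(180,255,255),4,.14)
    pts=cv2.findNonZero(g)
    h=cv2.convexHull(pts); 
    ap=cv2.approxPolyDP(h,6,True).reshape(-1,2); print(ap.tolist(), np.round(onz(c,ap,.015),3).tolist())
    print(cv2.minAreaRect(pts))
a=cv2.resize(cv2.imread("pics/top0.png")[115:220,190:330],(800,600),interpolation=cv2.INTER_CUBIC)
b=cv2.resize(cv2.imread("pics/scene0.png")[180:315,175:355],(800,600),interpolation=cv2.INTER_CUBIC)
cv2.imwrite("pics/tc.png",a);cv2.imwrite("pics/sc.png",b)
```

```text
top green [299 145  13  13 153] [304.8 150.8] onz 0.015 [ 0.7224 -0.23    0.015 ]
top green [232 162  80  30 851] [272.2 171.1] onz 0.015 [ 0.6416 -0.0961  0.015 ]
top green [201 182  12  25 230] [206.6 195.6] onz 0.015 [0.5479 0.1659 0.015 ]
top green [260 200  42  10 217] [283.2 205.5] onz 0.015 [ 0.5016 -0.1351  0.015 ]
top brightgreen [240 162  63  29 598] [268.6 171.6] onz 0.075 [ 0.6261 -0.0795  0.075 ]
top brightgreen [242 179   4   4  14] [243.3 180.5] onz 0.075 [0.5929 0.0189 0.075 ]
top yellow [268 129   4  36 106] [269.3 146.1] onz 0.073 [ 0.7283 -0.085   0.073 ]
top red [237 164   2   3   5] [237.4 164.8] onz 0.14 [0.6394 0.0387 0.14  ]
top red [303 187   7   7  25] [305.5 190.5] onz 0.14 [ 0.5364 -0.2112  0.14  ]
[[309, 136], [304, 203], [201, 205], [227, 132]] [[0.784, -0.25, 0.015], [0.51, -0.218, 0.015], [0.511, 0.188, 0.015], [0.808, 0.082, 0.015]]
((256.632568359375, 170.0062255859375), (108.98970031738281, 77.02479553222656), 2.683774948120117)
scene green [ 186  191  126   81 1832] [244.6 237.5] onz 0.015 [ 0.6111 -0.0819  0.015 ]
scene green [284 234  50  27 613]
[... 1315 characters left out ...]
3.7 277.8] onz 0.075 [ 0.8172 -0.085   0.075 ]
scene brightgreen [215 286  40  18 108] [229.8 294.9] onz 0.075 [ 0.8073 -0.2241  0.075 ]
scene yellow [250 239  21  37 136] [260.6 257.1] onz 0.073 [ 0.7352 -0.0863  0.073 ]
scene red [193 207   8  13  37] [197.5 211.3] onz 0.14 [ 0.5297 -0.2068  0.14  ]
scene red [282 221   3   5  12] [283.2 222.9] onz 0.14 [0.6941 0.014  0.14  ]
scene red [306 262   4   4  12] [307.5 263.5] onz 0.14 [0.8512 0.0041 0.14  ]
[[344, 260], [219, 312], [186, 230], [298, 191]] [[0.839, 0.169, 0.015], [0.815, -0.266, 0.015], [0.491, -0.249, 0.015], [0.513, 0.191, 0.015]]
((264.42657470703125, 245.0982208251953), (90.28290557861328, 136.01333618164062), 67.7509765625)
```

View pics/tc.png

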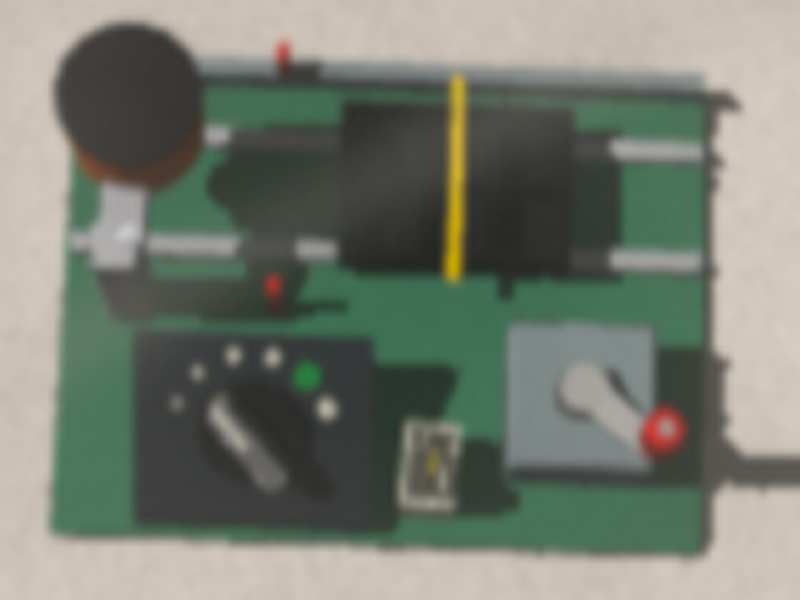

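View pics/sc.png

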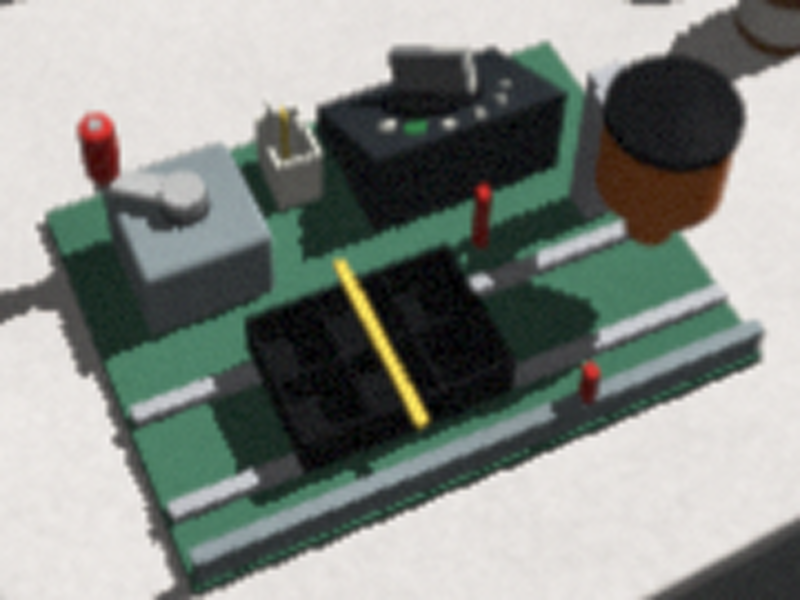

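The top close-up shows the marks on an arc from (177,403) to (327,408), with green fifth at (307,377). The white-lined bar end is at about (217,405). The crank grip is at (664,430), the hub at (585,390), the yellow tab end at (453,278) and the near red pointer at (273,285). Next I'll turn these into positions.

```bash
cat > geo.py <<'E'
from h import *
ct=cam("top"); cs=cam("scene")
def T(p): return [190+(p[0]+.5)/(800/140)-.5,115+(p[1]+.5)/(600/105)-.5]
def S(p): return [175+(p[0]+.5)/(800/180)-.5,180+(p[1]+.5)/(600/135)-.5]
def two(a,b):
    o1,d1=ray(ct,[T(a)]);o2,d2=ray(cs,[S(b)])
    X=tri([(o1,d1[0]),(o2,d2[0])]); e=np.linalg.norm(np.cross(X-o1,d1[0]))
    return X,e
if __name__=="__main__":
    f=onz(ct,[T((52,532)),T((708,553))],.015); print("front corners",f, np.linalg.norm(f[0]-f[1]))
    g=onz(cs,[S((188,592)),S((762,345)),S((550,42)),S((45,220))],.015); print("scene corners",g)
    l=f[0]-f[1]; psi=np.arctan2(-l[0],l[1]); print("yaw",psi)
    for n,a,b in [("tab",(453,278),(341,262)),("fartab",(458,78),(422,424)),("ptr",(273,280),(483,187)),("farptr",(284,45),(592,368)),("gripTop",(664,430),(98,122)),("hub",(585,388),(182,192)),("green",(307,377),(416,128)),("m2.5",(327,408),(388,125)),("m0",(177,403),(506,84)),("m1",(233,355),(481,114)),("m1.5",(272,357),(450,124)),("hopper",(130,92),(672,108))]:
        X,e=two(a,b); print(n,np.round(X,4),round(e,4))
E
python3 geo.py
```

```text
front corners [[ 0.50030843  0.19711814  0.015     ]
 [ 0.47583359 -0.25346102  0.015     ]] 0.451243384740732
scene corners [[ 0.81422937 -0.2726061   0.015     ]
 [ 0.83376398  0.18093067  0.015     ]
 [ 0.50557332  0.19704328  0.015     ]
 [ 0.48504634 -0.2517352   0.015     ]]
yaw -0.05426530462585292
tab [ 0.6599 -0.081   0.0724] 0.0005
fartab [ 0.8018 -0.0897  0.071 ] 0.0008
ptr [0.6572 0.0397 0.0863] 0.0006
farptr [0.8237 0.03   0.0846] 0.0004
gripTop [ 0.5338 -0.2086  0.167 ] 0.0007
hub [ 0.5743 -0.1656  0.1068] 0.0004
green [0.5891 0.0188 0.0922] 0.0003
m2.5 [0.5697 0.0056 0.0818] 0.0001
m0 [0.5755 0.1064 0.0822] 0.0006
m1 [0.6037 0.0673 0.098 ] 0.0001
m1.5 [0.6017 0.0414 0.0984] 0.0001
hopper [0.7456 0.124  0.2284] 0.0004
```

```bash
cat > aim.py <<'E'
from h import *
psi=-.057
X=np.array([np.cos(psi),np.sin(psi),0]);Y=np.array([-np.sin(psi),np.cos(psi),0]);Z=np.array([0,0,1.])
u=.75**.5*X+.5*Z; n=-.5*X+.75**.5*Z
C=np.array([.558,.0568,.0733])
hub=None
def tool(P,head=None):
    s=ctrl.get_state(); M=R.from_quat(s["tcp_rot"]).as_matrix()
    d=M.T@(np.array(P)-s["eef_pos"]); h=np.arctan2(M[1,0],M[0,0])
    print("pos",np.round(s["eef_pos"],4),"tool delta mm",np.round(d*1000,1),"heading",round(h,3),"yaw for target",None if head is None else round(-(head-h),3),"q",np.round(s["qpos"],2),"t",round(s["time"],2))
def onplane(c,uv,P0,N):
    o,d=ray(c,uv); return o+d*(((P0-o)@N)/(d@N))[:,None]
E
python3 - <<'E'
from aim import *; from geo import ct,cs,T,S
P0=C+.043*n
a=onplane(ct,[T((217,405)),T((270,487))],P0,n)
for p in a: q=p-P0; print("top",np.round([q@u,q@Y],4))
q=a[0]-a[1]; th=np.arctan2(-(q@Y),q@u); print("dial",th+1.25)
b=onplane(cs,[S((474,68)),S((392,68)),S((475,50)),S((392,48))],P0,n)
for p in b: q=p-P0; print("scene",np.round([q@u,q@Y],4))
th=-.75; print("head .5:",np.arctan2(0,1)+np.arctan2((np.cos(th)*u-np.sin(th)*Y)[1],(np.cos(th)*u-np.sin(th)*Y)[0]))
for d in (.5,.7,1.,2.):
    v=np.cos(d-1.25)*u-np.sin(d-1.25)*Y; print(d,np.arctan2(v[1],v[0]))
P=C+.032*n; print("axis pt",P); tool([P[0],P[1],.20],np.arctan2(v[1],v[0])*0+.75)
E
```

```text
top [0.0309 0.0205]
top [-0.0249 -0.0152]
dial 0.6803188287020591
scene [0.0658 0.0091]
scene [ 0.0147 -0.0372]
scene [0.0336 0.0248]
scene [-0.0245 -0.0213]
head .5: 0.7648585553499305
0.5 0.7648585553499305
0.7 0.5590435761523441
1.0 0.22971933007034645
2.0 -0.8788585553499304
axis pt [0.54202598 0.05771151 0.10101281]
pos [ 0.187 -0.648  0.23 ] tool delta mm [ 536.7 -579.6   31.5] heading 0.281 yaw for target -0.469 q [-1.44  0.29  1.58  0.    1.28 -0.15] t 0.1
```

Emit:
move_arm --plan '[{"x": 0.033,"y": -0.036,"fingers": 0.4},{"x": 0.066,"y": -0.072,"fingers": 0.4},{"x": 0.099,"y": -0.108,"fingers": 0.4},{"x": 0.132,"y": -0.144,"fingers": 0.4},{"x": 0.165,"y": -0.18,"fingers": 0.4}]' --force 20

```text
validation failed for argument at $.pl...
```

Emit:
move_arm --plan '[{"x": 0.033,"y": -0.036,"fingers": 0.4},{"x": 0.066,"y": -0.072,"fingers": 0.4},{"x": 0.099,"y": -0.108,"fingers": 0.4},{"x": 0.132,"y": -0.144,"fingers": 0.4},{"x": 0.165,"y": -0.18,"fingers": 0.4}]'

```text
validation failed for argument at $.pl...
```

Emit:
move_arm --plan '[{"x": 0.033,"y": -0.036,"yaw": -0.1,"fingers": 0.4},{"x": 0.066,"y": -0.072,"yaw": -0.2,"fingers": 0.4},{"x": 0.099,"y": -0.108,"yaw": -0.3,"fingers": 0.4},{"x": 0.132,"y": -0.144,"yaw": -0.4,"fingers": 0.4},{"x": 0.165,"y": -0.18,"yaw": -0.44,"fingers": 0.4}]'

```text
validation failed for argument at $.pl...
```

Run:
```python
from aim import *
P=C+.032*n; tool([P[0],P[1],.15],.72); print(ctrl.get_state()["opening"])
```

```text
pos [ 0.187 -0.648  0.23 ] tool delta mm [ 536.6 -579.5   81.5] heading 0.281 yaw for target -0.439 q [-1.44  0.29  1.58  0.    1.28 -0.15] t 0.1
0.9975808407373509
```

Emit:
move_arm --plan '[{"x": 0.033,"y": -0.036,"z": 0,"yaw": 0,"fingers": 0.4},{"x": 0.066,"y": -0.072,"z": 0,"yaw": 0,"fingers": 0.4},{"x": 0.099,"y": -0.108,"z": 0,"yaw": 0,"fingers": 0.4},{"x": 0.132,"y": -0.144,"z": 0,"yaw": 0,"fingers": 0.4},{"x": 0.165,"y": -0.18,"z": 0,"yaw": 0,"fingers": 0.4}]' --force 20

```text
time: 0.6
eef_pos: [0.2961, -0.4278, 0.2307]
tcp_rot: [0.99, 0.14, -0.0, -0.0]
contact_force: [1.3, -0.1, 0.5]
opening: 0.601
finger_force: 0.0
```

Emit:
move_arm --plan '[{"x": 0.033,"y": -0.036,"z": 0,"yaw": 0,"fingers": 0.4},{"x": 0.066,"y": -0.072,"z": 0,"yaw": 0,"fingers": 0.4},{"x": 0.099,"y": -0.108,"z": 0,"yaw": 0,"fingers": 0.4},{"x": 0.132,"y": -0.144,"z": 0,"yaw": 0,"fingers": 0.4},{"x": 0.165,"y": -0.18,"z": 0,"yaw": 0,"fingers": 0.4}]'

```text
time: 1.1
eef_pos: [0.4046, -0.2091, 0.2311]
tcp_rot: [0.99, 0.14, 0.0, -0.0]
contact_force: [0.9, -0.4, 0.2]
opening: 0.597
finger_force: 0.0
```

Emit:
move_arm --plan '[{"x": 0.033,"y": -0.036,"z": 0,"yaw": -0.1,"fingers": 0.4},{"x": 0.066,"y": -0.072,"z": 0,"yaw": -0.2,"fingers": 0.4},{"x": 0.099,"y": -0.108,"z": 0,"yaw": -0.3,"fingers": 0.4},{"x": 0.132,"y": -0.144,"z": 0,"yaw": -0.4,"fingers": 0.4},{"x": 0.165,"y": -0.18,"z": 0,"yaw": -0.44,"fingers": 0.4}]'

```text
time: 1.6
eef_pos: [0.5133, 0.0096, 0.2311]
tcp_rot: [0.935, 0.354, -0.0, 0.0]
contact_force: [-0.5, -0.8, -0.1]
opening: 0.601
finger_force: 0.0
```

Run:
```python
from aim import *
P=C+.032*n; tool([P[0],P[1],.15],.72); print(ctrl.get_state()["opening"])
```

```text
pos [0.5133 0.0096 0.2311] tool delta mm [ 53.4 -17.   81. ] heading 0.724 yaw for target 0.004 q [-0.18 -0.07  1.97 -0.    1.25  0.67] t 1.6
0.6006659229462613
```

Emit:
move_arm --plan '[{"x": 0.027,"y": -0.009,"z": 0,"yaw": 0,"fingers": 0.4},{"x": 0.053,"y": -0.017,"z": 0,"yaw": 0,"fingers": 0.4},{"x": 0.053,"y": -0.017,"z": 0.03,"yaw": 0,"fingers": 0.4},{"x": 0.053,"y": -0.017,"z": 0.05,"yaw": 0,"fingers": 0.4},{"x": 0.053,"y": -0.017,"z": 0.05,"yaw": 0,"fingers": 0.4}]'

```text
time: 2.1
eef_pos: [0.539, 0.0558, 0.1771]
tcp_rot: [0.936, 0.353, -0.004, -0.002]
contact_force: [-0.7, 0.1, -0.0]
opening: 0.604
finger_force: 0.0
```

Run:
```python
from aim import *
c,im=snap("wrist","w1"); np.save("c_w1.npy",c[2])
cv2.imwrite("pics/w1b.png",cv2.resize(im[:,:,::-1],(768,576)))
P=C+.032*n; tool([P[0],P[1],.094],.76)
K=[C,C+.043*n,C+.043*n+.033*(np.cos(.75)*u+np.sin(.75)*Y), C+.053*(np.cos(.75)*u-np.sin(.75)*Y)]
print(np.round(proj(c,K)*1.5,0))
```

```text
pos [0.5402 0.0555 0.1793] tool delta mm [ 3.1 -0.2 85.3] heading 0.721 yaw for target -0.039 q [-0.08  0.05  1.95 -0.    1.15  0.77] t 2.15
[[405. 257.]
 [377. 305.]
 [374. 249.]
 [501. 269.]]
```

View pics/w1b.png

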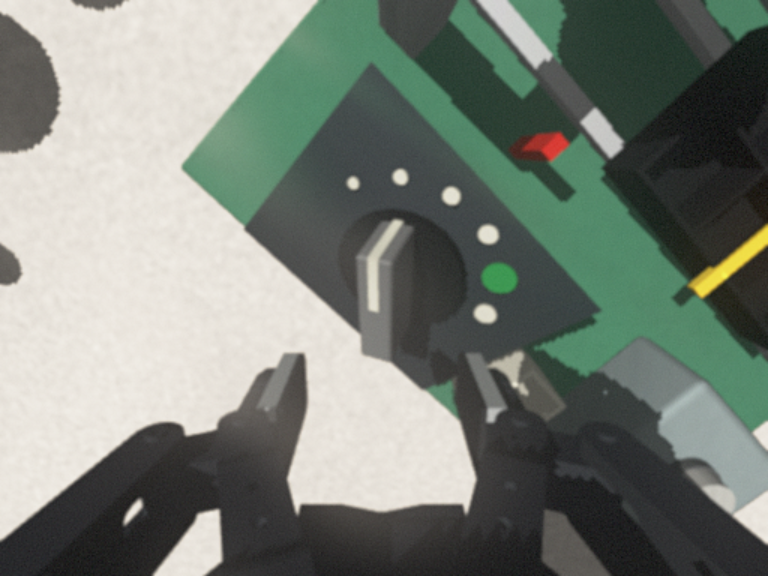

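The wrist view shows the bar's white line running from (375,310) to (395,222) and aiming at the second spot (400,177), so the dial sits at 0.5. Green is at (499,278), within about 2 mm of where I predicted, and the bar lies between the fingers. I'll go down and grip.

Emit:
move_arm --plan '[{"x": 0.003,"y": 0,"z": 0.03,"yaw": -0.04,"fingers": 0.4},{"x": 0.003,"y": 0,"z": 0.055,"yaw": -0.04,"fingers": 0.4},{"x": 0.003,"y": 0,"z": 0.07,"yaw": -0.04,"fingers": 0.4},{"x": 0.003,"y": 0,"z": 0.08,"yaw": -0.04,"fingers": 0.4},{"x": 0.003,"y": 0,"z": 0.082,"yaw": -0.04,"fingers": 0.4}]'

```text
time: 2.65
eef_pos: [0.5437, 0.0571, 0.099]
tcp_rot: [0.929, 0.371, -0.0, -0.0]
contact_force: [0.4, -0.2, 0.1]
opening: 0.602
finger_force: 0.0
```

Emit:
move_arm --plan '[{"x": 0,"y": 0,"z": 0.002,"yaw": 0,"fingers": 0.5},{"x": 0,"y": 0,"z": 0.002,"yaw": 0,"fingers": 0.6},{"x": 0,"y": 0,"z": 0.002,"yaw": 0,"fingers": 0.7},{"x": 0,"y": 0,"z": 0.002,"yaw": 0,"fingers": 0.8},{"x": 0,"y": 0,"z": 0.002,"yaw": 0,"fingers": 0.8}]' --force 20

```text
time: 3.15
eef_pos: [0.5424, 0.0591, 0.0984]
tcp_rot: [0.929, 0.371, -0.001, -0.003]
contact_force: [-5.7, 5.1, 5.4]
opening: 0.271
finger_force: 18.3
```

Emit:
move_arm --plan '[{"x": 0,"y": 0,"z": 0,"yaw": 0.1,"fingers": 0.8},{"x": 0,"y": 0,"z": 0,"yaw": 0.2,"fingers": 0.8},{"x": 0,"y": 0,"z": 0,"yaw": 0.3,"fingers": 0.8},{"x": 0,"y": 0,"z": 0,"yaw": 0.4,"fingers": 0.8},{"x": 0,"y": 0,"z": 0,"yaw": 0.5,"fingers": 0.8}]'

```text
time: 3.65
eef_pos: [0.5428, 0.0578, 0.0989]
tcp_rot: [0.992, 0.128, -0.002, -0.001]
contact_force: [-6.2, 2.1, 5.9]
opening: 0.222
finger_force: 19.2
```

Emit:
move_arm --plan '[{"x": 0,"y": 0,"z": 0,"yaw": 0.1,"fingers": 0.8},{"x": 0,"y": 0,"z": 0,"yaw": 0.2,"fingers": 0.8},{"x": 0,"y": 0,"z": 0,"yaw": 0.3,"fingers": 0.8},{"x": 0,"y": 0,"z": 0,"yaw": 0.4,"fingers": 0.8},{"x": 0,"y": 0,"z": 0,"yaw": 0.5,"fingers": 0.8}]'

```text
time: 4.15
eef_pos: [0.5433, 0.0566, 0.0984]
tcp_rot: [0.993, -0.12, -0.001, 0.001]
contact_force: [-5.5, -3.9, 3.1]
opening: 0.205
finger_force: 42.8
```

Emit:
move_arm --plan '[{"x": 0,"y": 0,"z": 0,"yaw": 0.1,"fingers": 0.8},{"x": 0,"y": 0,"z": 0,"yaw": 0.2,"fingers": 0.8},{"x": 0,"y": 0,"z": 0,"yaw": 0.3,"fingers": 0.8},{"x": 0,"y": 0,"z": 0,"yaw": 0.4,"fingers": 0.8},{"x": 0,"y": 0,"z": 0,"yaw": 0.5,"fingers": 0.8}]'

```text
time: 4.65
eef_pos: [0.5422, 0.0559, 0.0994]
tcp_rot: [0.933, -0.361, -0.002, 0.002]
contact_force: [-12.2, -8.4, 11.3]
opening: 0.208
finger_force: 110.8
```

Run:
```python
from aim import *
P=C+.032*n; tool([P[0],P[1],.098],-.879); s=ctrl.get_state(); print(s["contact_force"],s["wrist_torque"],s["opening"])
```

```text
pos [0.5422 0.0559 0.0994] tool delta mm [-1.4 -1.2  1.4] heading -0.738 yaw for target 0.141 q [-0.08  0.16  1.99 -0.    1.    2.23] t 4.65
[-12.15320308  -8.38062177  11.30927506] [0.4827779  1.165668   1.14444393] 0.2077860145668985
```

Emit:
move_arm --plan '[{"x": 0,"y": 0,"z": 0,"yaw": 0.0,"fingers": 0.74},{"x": 0,"y": 0,"z": 0,"yaw": 0.05,"fingers": 0.72},{"x": 0,"y": 0,"z": 0,"yaw": 0.1,"fingers": 0.72},{"x": 0,"y": 0,"z": 0,"yaw": 0.14,"fingers": 0.72},{"x": 0,"y": 0,"z": 0,"yaw": 0.14,"fingers": 0.72}]'

```text
time: 5.15
eef_pos: [0.542, 0.0551, 0.0979]
tcp_rot: [0.905, -0.425, -0.002, 0.003]
contact_force: [-7.0, -6.5, 4.1]
opening: 0.281
finger_force: 9.7
```

Now I'll open, lift and look.

Emit:
move_arm --plan '[{"x": 0,"y": 0,"z": 0,"yaw": 0,"fingers": 0.6},{"x": 0,"y": 0,"z": 0,"yaw": 0,"fingers": 0.4},{"x": 0,"y": 0,"z": -0.01,"yaw": 0,"fingers": 0.4},{"x": 0,"y": 0,"z": -0.05,"yaw": 0,"fingers": 0.4},{"x": 0,"y": 0,"z": -0.08,"yaw": 0,"fingers": 0.4}]'

```text
time: 5.65
eef_pos: [0.5444, 0.0575, 0.1796]
tcp_rot: [0.905, -0.425, 0.001, -0.0]
contact_force: [0.4, 0.8, 0.7]
opening: 0.606
finger_force: 0.0
```

Run:
```python
from aim import *
c,im=snap("wrist","w2")
cv2.imwrite("pics/w2b.png",cv2.resize(im[:,:,::-1],(768,576)))
s=ctrl.get_state(); tool(s["eef_pos"],.0)
K=[C]+[C+.053*(np.cos(d-1.25)*u-np.sin(d-1.25)*Y) for d in(1.5,2,2.5)]+[C+.043*n+.033*(np.cos(d-1.25)*u-np.sin(d-1.25)*Y) for d in(1.8,2.,2.2)]+[C+.043*n-.033*(np.cos(d-1.25)*u-np.sin(d-1.25)*Y) for d in(1.8,2.,2.2)]
print(np.round(proj(c,K)*1.5,0).tolist())
```

```text
pos [0.5478 0.0573 0.1861] tool delta mm [0. 0. 0.] heading -0.879 yaw for target -0.879 q [-0.08  0.05  1.93  0.    1.15  2.37] t 5.7
[[361.0, 268.0], [310.0, 202.0], [358.0, 182.0], [404.0, 186.0], [377.0, 265.0], [390.0, 261.0], [404.0, 259.0], [400.0, 356.0], [389.0, 360.0], [378.0, 363.0]]
```

View pics/w2b.png

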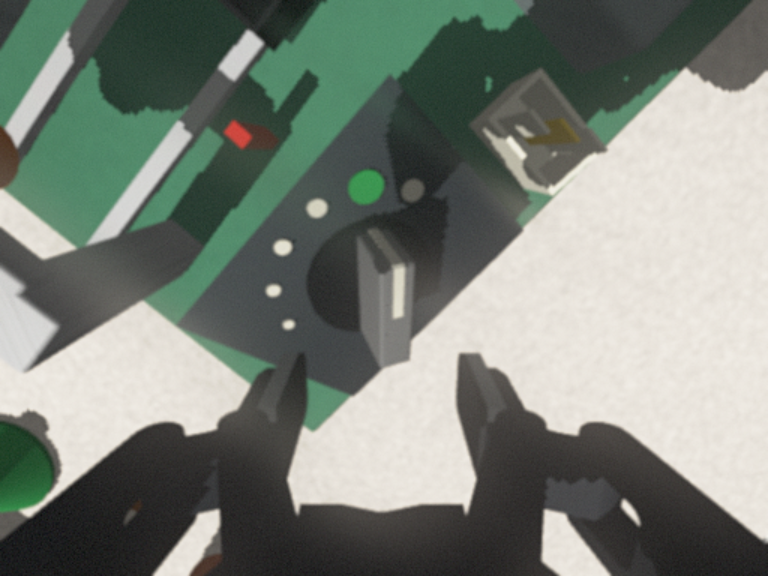

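The wrist view shows green at (366,187), about (+8,+5) px from my prediction. The bar runs from (395,263) to (395,362). With that same offset the prediction for 2.0 is (398,266) to (397,365), so the dial is home at green. Now the crank.

Emit:
move_arm --plan '[{"x": 0,"y": 0,"z": -0.02,"yaw": -0.145,"fingers": 0.3},{"x": 0,"y": 0,"z": -0.04,"yaw": -0.29,"fingers": 0.3},{"x": 0,"y": 0,"z": -0.05,"yaw": -0.435,"fingers": 0.3},{"x": 0,"y": 0,"z": -0.05,"yaw": -0.58,"fingers": 0.3},{"x": 0,"y": 0,"z": -0.05,"yaw": -0.725,"fingers": 0.3}]'

```text
time: 6.2
eef_pos: [0.5446, 0.0575, 0.2291]
tcp_rot: [0.997, -0.074, 0.001, -0.0]
contact_force: [-0.3, -1.1, -0.2]
opening: 0.703
finger_force: 0.0
```

Emit:
move_arm --plan '[{"x": 0,"y": 0,"z": 0,"yaw": -0.14,"fingers": 0.3},{"x": 0,"y": 0,"z": 0,"yaw": -0.154,"fingers": 0.3},{"x": 0,"y": 0,"z": 0,"yaw": -0.154,"fingers": 0.3}]'

```text
time: 6.5
eef_pos: [0.5441, 0.0574, 0.2279]
tcp_rot: [1.0, -0.001, 0.0, -0.0]
contact_force: [-1.3, 0.9, 0.6]
opening: 0.696
finger_force: 0.0
```

Run:
```python
from aim import *
tool([.534,-.2085,.22],0)
```

```text
pos [0.5441 0.0574 0.2279] tool delta mm [ -9.4 265.9   7.9] heading -0.002 yaw for target -0.002 q [-0.08  0.01  1.9   0.    1.24  1.49] t 6.5
```

Emit:
move_arm --plan '[{"x": -0.002,"y": 0.045,"z": 0,"yaw": 0,"fingers": 0.3},{"x": -0.004,"y": 0.09,"z": 0,"yaw": 0,"fingers": 0.3},{"x": -0.006,"y": 0.135,"z": 0,"yaw": 0,"fingers": 0.3},{"x": -0.008,"y": 0.18,"z": 0,"yaw": 0,"fingers": 0.3},{"x": -0.009,"y": 0.22,"z": 0,"yaw": 0,"fingers": 0.3}]'

```text
time: 7.0
eef_pos: [0.5346, -0.1648, 0.2277]
tcp_rot: [1.0, -0.002, 0.0, 0.0]
contact_force: [0.2, -0.2, -0.4]
opening: 0.7
finger_force: 0.0
```

Emit:
move_arm --plan '[{"x": 0,"y": 0.03,"z": 0,"yaw": 0,"fingers": 0.3},{"x": 0,"y": 0.046,"z": 0,"yaw": 0,"fingers": 0.3},{"x": 0,"y": 0.046,"z": 0.02,"yaw": 0,"fingers": 0.3},{"x": 0,"y": 0.046,"z": 0.02,"yaw": 0,"fingers": 0.3}]'

```text
time: 7.4
eef_pos: [0.5335, -0.208, 0.2046]
tcp_rot: [1.0, -0.001, -0.002, -0.002]
contact_force: [-0.1, 0.5, 0.1]
opening: 0.701
finger_force: 0.0
```

Run:
```python
from aim import *
c,im=snap("wrist","w3")
cv2.imwrite("pics/w3b.png",cv2.resize(im[:,:,::-1],(768,576)))
tool([.534,-.2085,.126],0)
hsv=cv2.cvtColor(im,cv2.COLOR_RGB2HSV); m=cv2.inRange(hsv,(0,140,70),(8,255,255))|cv2.inRange(hsv,(172,140,70),(180,255,255))
k,l,s,ce=cv2.connectedComponentsWithStats(m)
print([(s[i].tolist(),ce[i].round(1).tolist()) for i in range(1,k) if s[i,4]>40])
print("pred grip top,bottom,hub",proj(c,[[.534,-.2085,.17],[.534,-.2085,.112],[.575,-.165,.11]]))
```

```text
pos [ 0.534  -0.2078  0.2058] tool delta mm [ 0.2  0.9 79.8] heading -0.001 yaw for target -0.001 q [-0.55  0.09  1.85  0.    1.2   1.02] t 7.45
[([240, 200, 6, 29, 72], [241.9, 212.9])]
pred grip top,bottom,hub [[254.63912208 218.52209247]
 [254.71324888 191.81392538]
 [199.39710609 141.24680508]]
```

View pics/w3b.png

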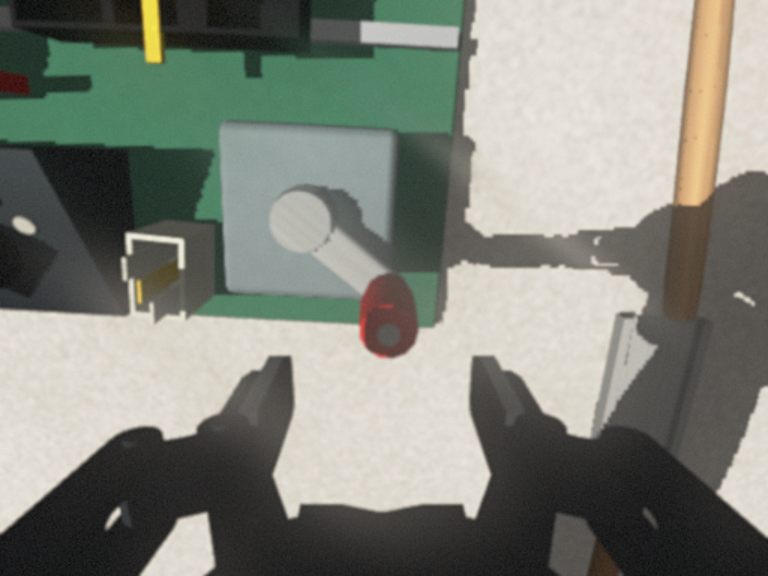

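The wrist view shows the handle top at (388,335), centred between the fingers at x 282 and 482, and the hub at (300,222). I'll go down and grip.

Emit:
move_arm --plan '[{"x": 0,"y": 0.002,"z": 0.03,"yaw": 0,"fingers": 0.3},{"x": 0,"y": 0.002,"z": 0.06,"yaw": 0,"fingers": 0.3},{"x": 0,"y": 0.002,"z": 0.08,"yaw": 0,"fingers": 0.3},{"x": 0,"y": 0.002,"z": 0.08,"yaw": 0,"fingers": 0.5},{"x": 0,"y": 0.002,"z": 0.08,"yaw": 0,"fingers": 0.6}]' --force 35

```text
time: 7.95
eef_pos: [0.5354, -0.2103, 0.1283]
tcp_rot: [1.0, 0.0, 0.0, 0.0]
contact_force: [0.1, -0.7, -0.5]
opening: 0.402
finger_force: 0.0
```

Emit:
move_arm --plan '[{"x": 0,"y": 0,"z": 0,"yaw": 0,"fingers": 0.7},{"x": 0,"y": 0,"z": 0,"yaw": 0,"fingers": 0.75},{"x": 0,"y": 0,"z": 0,"yaw": 0,"fingers": 0.75},{"x": 0,"y": 0,"z": 0,"yaw": 0,"fingers": 0.75}]'

```text
time: 8.35
eef_pos: [0.5361, -0.2109, 0.1294]
tcp_rot: [1.0, -0.0, 0.002, 0.0]
contact_force: [0.9, 2.5, 5.8]
opening: 0.309
finger_force: 35.6
```

Run:
```python
from aim import *
s=ctrl.get_state(); print(s["eef_pos"],s["contact_force"],s["opening"],s["finger_force"])
phi=-2.326
for k in range(0,28):
    a=phi-k*np.pi/12; d=.06*np.array([np.cos(a)-np.cos(phi),np.sin(a)-np.sin(phi)]); 
    print(k*15,np.round(d*[1000,-1000]).astype(int).tolist(),end="; ")
```

```text
[ 0.5360654  -0.21094486  0.12935984] [0.858811   2.51157413 5.79599122] 0.30917357266437007 35.57313680648804
0 [0, 0]; 15 [-10, -12]; 30 [-16, -26]; 45 [-19, -42]; 60 [-17, -57]; 75 [-12, -72]; 90 [-3, -85]; 105 [10, -95]; 120 [24, -101]; 135 [39, -104]; 150 [55, -102]; 165 [70, -97]; 180 [82, -87]; 195 [92, -75]; 210 [99, -61]; 225 [101, -45]; 240 [100, -30]; 255 [94, -15]; 270 [85, -3]; 285 [73, 7]; 300 [58, 14]; 315 [43, 16]; 330 [27, 15]; 345 [13, 9]; 360 [0, 0]; 375 [-10, -12]; 390 [-16, -26]; 405 [-19, -42];
```

Emit:
move_arm --plan '[{"x": -0.005,"y": -0.006,"z": 0,"yaw": 0,"fingers": 0.75},{"x": -0.01,"y": -0.012,"z": 0,"yaw": 0,"fingers": 0.75},{"x": -0.014,"y": -0.019,"z": 0,"yaw": 0,"fingers": 0.75},{"x": -0.016,"y": -0.026,"z": 0,"yaw": 0,"fingers": 0.75},{"x": -0.019,"y": -0.042,"z": 0,"yaw": 0,"fingers": 0.75}]'

```text
time: 8.85
eef_pos: [0.5153, -0.1709, 0.1293]
tcp_rot: [1.0, -0.0, -0.001, 0.002]
contact_force: [-2.5, -1.7, 8.4]
opening: 0.305
finger_force: 35.9
```

Run:
```python
from aim import *
s=ctrl.get_state(); print(s["eef_pos"],s["contact_force"],s["wrist_torque"],s["opening"],s["finger_force"])
```

```text
[ 0.51526315 -0.17088006  0.12930338] [-2.53837728 -1.68056811  8.38829057] [-0.1944976   0.3630523   0.00522632] 0.3048598846846866 35.928550120443106
```

Emit:
move_arm --plan '[{"x": 0.002,"y": -0.015,"z": 0,"yaw": 0,"fingers": 0.75},{"x": 0.007,"y": -0.03,"z": 0,"yaw": 0,"fingers": 0.75},{"x": 0.016,"y": -0.043,"z": 0,"yaw": 0,"fingers": 0.75},{"x": 0.029,"y": -0.053,"z": 0,"yaw": 0,"fingers": 0.75},{"x": 0.043,"y": -0.059,"z": 0,"yaw": 0,"fingers": 0.75}]'

```text
time: 9.35
eef_pos: [0.5585, -0.1076, 0.1293]
tcp_rot: [1.0, -0.0, -0.001, -0.001]
contact_force: [-3.2, 4.2, 9.1]
opening: 0.307
finger_force: 36.0
```

Emit:
move_arm --plan '[{"x": 0.015,"y": -0.003,"z": 0,"yaw": 0,"fingers": 0.75},{"x": 0.031,"y": -0.001,"z": 0,"yaw": 0,"fingers": 0.75},{"x": 0.046,"y": 0.004,"z": 0,"yaw": 0,"fingers": 0.75},{"x": 0.058,"y": 0.014,"z": 0,"yaw": 0,"fingers": 0.75},{"x": 0.068,"y": 0.026,"z": 0,"yaw": 0,"fingers": 0.75}]'

```text
time: 9.85
eef_pos: [0.6277, -0.1361, 0.1293]
tcp_rot: [1.0, 0.001, 0.0, 0.001]
contact_force: [-5.6, -0.6, 7.8]
opening: 0.307
finger_force: 35.9
```

```bash
cat > trk.py <<'E'
from aim import *
from geo import ct
s=ctrl.get_state(); print(s["eef_pos"].round(4),s["contact_force"].round(1),s["wrist_torque"].round(2),round(s["opening"],3),round(s["finger_force"],1))
im=np.asarray(ctrl.read_camera("top")); hsv=cv2.cvtColor(im,cv2.COLOR_RGB2HSV)
m=cv2.inRange(hsv,(22,120,90),(35,255,255)); m[:118]=0;m[172:]=0;m[:,:195]=0;m[:,315:]=0
k,l,st,ce=cv2.connectedComponentsWithStats(m)
tab=onz(ct,[[269.3,146.1]],.0718)[0]
for i in range(1,k):
    if st[i,4]>30: p=onz(ct,[ce[i]],.0718)[0]; print(st[i],p.round(4),"moved",round((p-tab)@Y,4))
E
python3 trk.py
```

```text
[ 0.6277 -0.1361  0.1293] [-5.6 -0.6  7.8] [-0.27  0.96  0.02] 0.307 35.9
[256 128   5  36 123] [ 0.7304 -0.0407  0.0718] moved 0.0444
```

Emit:
move_arm --plan '[{"x": 0.007,"y": 0.014,"z": 0,"yaw": 0,"fingers": 0.75},{"x": 0.009,"y": 0.03,"z": 0,"yaw": 0,"fingers": 0.75},{"x": 0.008,"y": 0.045,"z": 0,"yaw": 0,"fingers": 0.75},{"x": 0.002,"y": 0.06,"z": 0,"yaw": 0,"fingers": 0.75},{"x": -0.007,"y": 0.072,"z": 0,"yaw": 0,"fingers": 0.75}]'

```text
time: 10.4
eef_pos: [0.6186, -0.2069, 0.1292]
tcp_rot: [1.0, -0.0, -0.002, -0.002]
contact_force: [-6.1, 7.8, 11.7]
opening: 0.304
finger_force: 36.2
```

Emit:
move_arm --plan '[{"x": -0.012,"y": 0.01,"z": 0,"yaw": 0,"fingers": 0.75},{"x": -0.027,"y": 0.017,"z": 0,"yaw": 0,"fingers": 0.75},{"x": -0.042,"y": 0.019,"z": 0,"yaw": 0,"fingers": 0.75},{"x": -0.058,"y": 0.018,"z": 0,"yaw": 0,"fingers": 0.75},{"x": -0.072,"y": 0.012,"z": 0,"yaw": 0,"fingers": 0.75}]'

```text
time: 10.9
eef_pos: [0.5488, -0.2194, 0.1293]
tcp_rot: [1.0, -0.001, 0.002, -0.0]
contact_force: [3.6, 3.6, 6.1]
opening: 0.306
finger_force: 35.6
```

Emit:
move_arm --plan '[{"x": -0.013,"y": -0.009,"z": 0,"yaw": 0,"fingers": 0.75},{"x": -0.023,"y": -0.021,"z": 0,"yaw": 0,"fingers": 0.75},{"x": -0.029,"y": -0.035,"z": 0,"yaw": 0,"fingers": 0.75},{"x": -0.032,"y": -0.051,"z": 0,"yaw": 0,"fingers": 0.75},{"x": -0.03,"y": -0.066,"z": 0,"yaw": 0,"fingers": 0.75}]'

```text
time: 11.4
eef_pos: [0.5161, -0.1544, 0.1293]
tcp_rot: [1.0, 0.0, -0.002, 0.001]
contact_force: [-6.8, -0.8, 11.3]
opening: 0.304
finger_force: 36.1
```

```bash
python3 trk.py
```

```text
[ 0.5161 -0.1544  0.1293] [-6.8 -0.8 11.3] [-0.    1.06 -0.02] 0.304 36.1
[243 153   4  11  32] [0.6828 0.0111 0.0718] moved 0.0934
```

Emit:
move_arm --plan '[{"x": 0.005,"y": -0.015,"z": 0,"yaw": 0,"fingers": 0.75},{"x": 0.014,"y": -0.028,"z": 0,"yaw": 0,"fingers": 0.75},{"x": 0.027,"y": -0.038,"z": 0,"yaw": 0,"fingers": 0.75},{"x": 0.041,"y": -0.044,"z": 0,"yaw": 0,"fingers": 0.75},{"x": 0.056,"y": -0.047,"z": 0,"yaw": 0,"fingers": 0.75}]'

```text
time: 11.95
eef_pos: [0.5743, -0.1052, 0.1293]
tcp_rot: [1.0, 0.0, 0.0, -0.001]
contact_force: [-1.1, -0.8, 7.3]
opening: 0.306
finger_force: 35.7
```

Emit:
move_arm --plan '[{"x": 0.016,"y": 0.002,"z": 0,"yaw": 0,"fingers": 0.75},{"x": 0.031,"y": 0.007,"z": 0,"yaw": 0,"fingers": 0.75},{"x": 0.043,"y": 0.017,"z": 0,"yaw": 0,"fingers": 0.75},{"x": 0.043,"y": 0.017,"z": 0,"yaw": 0,"fingers": 0.75},{"x": 0.043,"y": 0.017,"z": 0,"yaw": 0,"fingers": 0.75}]'

```text
time: 12.45
eef_pos: [0.6188, -0.1243, 0.1294]
tcp_rot: [1.0, -0.0, 0.003, 0.001]
contact_force: [3.0, 0.9, 6.1]
opening: 0.306
finger_force: 35.6
```

```bash
python3 trk.py
python3 - <<'E'
from h import *
_,a=snap("top");_,b=snap("scene")
a=cv2.resize(a[115:220,190:330],(560,420),interpolation=cv2.INTER_CUBIC)
b=cv2.resize(b[200:300,230:330],(400,400),interpolation=cv2.INTER_CUBIC)
o=np.zeros((420,800,3),np.uint8); o[:, :400]=a[:,:400]; o[:400,400:]=b; cv2.imwrite("pics/chk.png",o[:,:,::-1])
E
```

```text
[ 0.6188 -0.1243  0.1294] [3.  0.9 6.1] [ 0.19 -0.46  0.01] 0.306 35.6
```

View pics/chk.png

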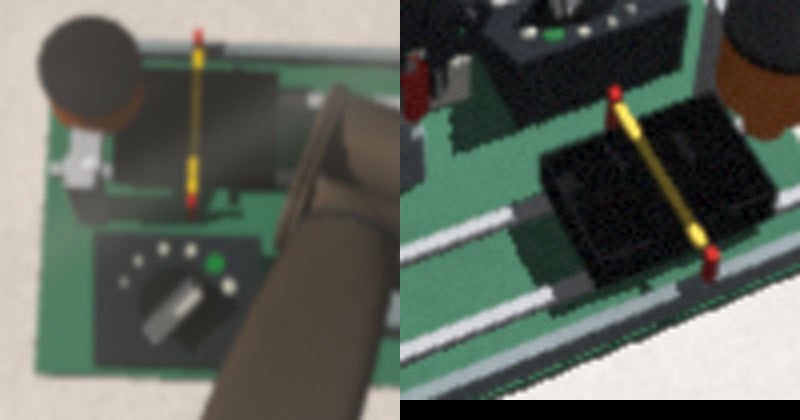

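The check picture shows the dial's white end still pointing at green at (215,263). The yellow stripe runs into both red pointers: (193,203) and (198,38) in the top view, (615,93) and (711,258) in the scene view. A finer number next.

```bash
cat > fine.py <<'E'
from aim import *
from geo import ct,cs
def meas(n,c,roi,N=3):
    im=np.mean([np.asarray(ctrl.read_camera(n)).astype(float) for _ in range(N)],0)
    r0,r1,c0,c1=roi; h=cv2.cvtColor(im.astype(np.uint8),cv2.COLOR_RGB2HSV)[r0:r1,c0:c1]
    red=cv2.inRange(h,(0,140,60),(9,255,255))|cv2.inRange(h,(172,140,60),(180,255,255)); yel=cv2.inRange(h,(20,110,70),(35,255,255))
    out=[]
    for nm,m,z in(("red",red,.0855),("yel",yel,.0718)):
        k,l,st,ce=cv2.connectedComponentsWithStats(m)
        for i in range(1,k):
            if st[i,4]<5: continue
            p=onz(c,[ce[i]+[c0,r0]],z)[0]; out.append((nm,int(st[i,4]),p.round(4).tolist(),"s_y",round(float(p@Y),4)))
    print(n,*out,sep="\n ")
if __name__=="__main__":
    meas("top",ct,(118,172,218,255)); meas("scene",cs,(215,280,275,315))
E
python3 fine.py
```

```text
top
 ('red', 6, [0.6521, 0.0399, 0.0855], 's_y', 0.077)
 ('yel', 44, [0.7744, 0.0338, 0.0718], 's_y', 0.0778)
 ('yel', 32, [0.6828, 0.0389, 0.0718], 's_y', 0.0777)
scene
 ('red', 23, [0.6659, 0.0326, 0.0855], 's_y', 0.0705)
 ('red', 27, [0.8298, 0.0234, 0.0855], 's_y', 0.0706)
 ('yel', 116, [0.7392, 0.0352, 0.0718], 's_y', 0.0773)
```

Emit:
move_arm --plan '[{"x": 0,"y": 0,"z": 0,"yaw": 0,"fingers": 0.6},{"x": 0,"y": 0,"z": 0,"yaw": 0,"fingers": 0.3},{"x": 0,"y": 0,"z": -0.02,"yaw": 0,"fingers": 0.3},{"x": 0,"y": 0,"z": -0.06,"yaw": 0,"fingers": 0.3},{"x": 0,"y": 0,"z": -0.1,"yaw": 0,"fingers": 0.3}]'

```text
time: 13.4
eef_pos: [0.615, -0.1235, 0.2257]
tcp_rot: [1.0, -0.0, -0.003, -0.001]
contact_force: [0.9, -0.5, -0.4]
opening: 0.695
finger_force: 0.0
```

Emit:
move_arm --plan '[{"x": -0.02,"y": -0.035,"z": -0.01,"yaw": 0,"fingers": 0.3},{"x": -0.04,"y": -0.07,"z": -0.02,"yaw": 0,"fingers": 0.3},{"x": -0.06,"y": -0.105,"z": -0.03,"yaw": 0,"fingers": 0.3},{"x": -0.08,"y": -0.14,"z": -0.04,"yaw": 0,"fingers": 0.3},{"x": -0.08,"y": -0.165,"z": -0.04,"yaw": 0,"fingers": 0.3}]'

```text
time: 13.9
eef_pos: [0.5348, 0.0429, 0.268]
tcp_rot: [1.0, 0.0, -0.0, 0.0]
contact_force: [0.8, -0.0, 0.4]
opening: 0.701
finger_force: 0.0
```

Run:
```python
from aim import *
from fine import meas
from geo import ct,cs
s=ctrl.get_state(); print(s["eef_pos"])
c,im=snap("wrist","w4"); cv2.imwrite("pics/w4b.png",cv2.resize(im[:,:,::-1],(768,576)))
print(proj(c,[[.6572,.0397,.0863],[.66,.038,.0718]])*1.5)
meas("wrist",cam("wrist"),(0,250,0,512),1)
meas("top",ct,(118,172,218,255)); meas("scene",cs,(215,280,275,315))
```

```text
[0.53481313 0.04289389 0.26796682]
[[385.5726882   72.8427025 ]
 [387.8381424   71.97071425]]
wrist
 ('red', 129, [0.6514, 0.0403, 0.0855], 's_y', 0.0773)
 ('red', 1505, [0.6159, -0.1618, 0.0855], 's_y', -0.1265)
 ('red', 10, [0.4549, 0.3516, 0.0855], 's_y', 0.377)
 ('red', 40, [0.4435, 0.3533, 0.0855], 's_y', 0.378)
 ('yel', 513, [0.6827, 0.0376, 0.0718], 's_y', 0.0764)
 ('yel', 50, [0.5294, -0.058, 0.0718], 's_y', -0.0278)
 ('yel', 13, [0.5248, -0.0727, 0.0718], 's_y', -0.0427)
top
 ('yel', 43, [0.7745, 0.0337, 0.0718], 's_y', 0.0778)
 ('yel', 7, [0.6984, 0.0377, 0.0718], 's_y', 0.0774)
scene
 ('red', 23, [0.6659, 0.0326, 0.0855], 's_y', 0.0705)
 ('red', 26, [0.8294, 0.0234, 0.0855], 's_y', 0.0707)
 ('yel', 118, [0.7383, 0.0353, 0.0718], 's_y', 0.0773)
```

View pics/w4b.png

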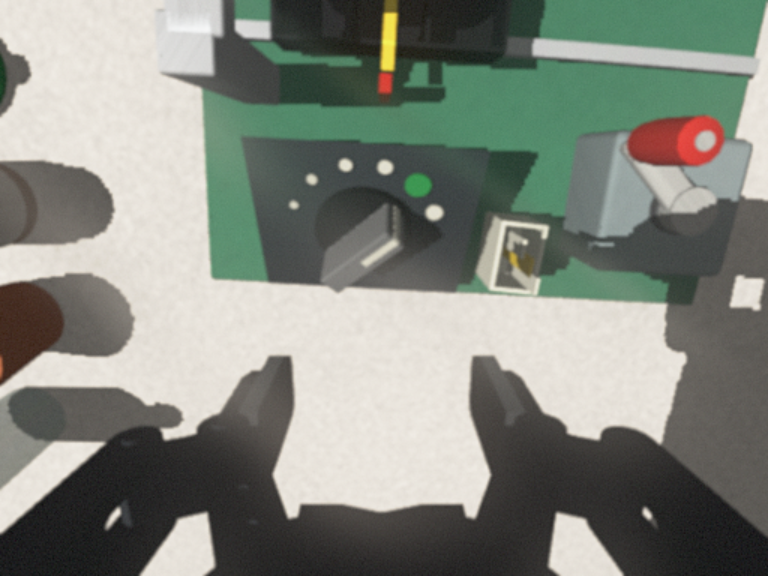

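The wrist view shows the dial's bar toward green (418,185). The yellow tab end at (388,70) meets the near red pointer at (386,83). I'll do one sub-pixel line fit.

Run:
```python
from aim import *
c=cam("wrist"); im=np.mean([np.asarray(ctrl.read_camera("wrist")).astype(float) for _ in range(4)],0)[:75,240:280]
r,g,b=im[...,0],im[...,1],im[...,2]; x=np.arange(240,280)
wy=np.clip(np.minimum(r,g)-b-40,0,None)*(g>.6*r); wr=np.clip(r-g*1.5-30,0,None)*(g<.5*r)
for nm,w,z in(("y",wy,.0718),("r",wr,.0855)):
    for v in range(0,75,4 if nm=="y" else 2):
        if w[v].sum()>150:
            p=onz(c,[[(w[v]*x).sum()/w[v].sum(),v]],z)[0]; print(nm,v,p.round(4),"s_y mm",round(p@Y*1000,2))
```

```text
y 12 [0.6951 0.0368 0.0718] s_y mm 76.35
y 16 [0.6914 0.0371 0.0718] s_y mm 76.43
y 20 [0.6878 0.0373 0.0718] s_y mm 76.41
y 24 [0.6841 0.0375 0.0718] s_y mm 76.42
y 28 [0.6804 0.0376 0.0718] s_y mm 76.34
y 32 [0.6767 0.0378 0.0718] s_y mm 76.34
y 36 [0.6729 0.0381 0.0718] s_y mm 76.38
y 40 [0.6692 0.0383 0.0718] s_y mm 76.34
y 44 [0.6654 0.0385 0.0718] s_y mm 76.37
y 48 [0.6616 0.0384 0.0718] s_y mm 76.0
r 52 [0.6558 0.0399 0.0855] s_y mm 77.16
r 54 [0.654  0.0399 0.0855] s_y mm 77.11
r 56 [0.6521 0.04   0.0855] s_y mm 77.07
r 58 [0.6503 0.0401 0.0855] s_y mm 77.09
r 60 [0.6484 0.0401 0.0855] s_y mm 77.0
r 62 [0.6465 0.0402 0.0855] s_y mm 76.95
```

The tab is 0.7 mm short of the pointer. I'll regrip the handle and wind 3.3 mm more along its circle.

Emit:
move_arm --plan '[{"x": 0,"y": 0.025,"z": 0,"yaw": 0,"fingers": 0.3},{"x": 0.02,"y": 0.06,"z": 0.01,"yaw": 0,"fingers": 0.3},{"x": 0.04,"y": 0.095,"z": 0.02,"yaw": 0,"fingers": 0.3},{"x": 0.06,"y": 0.13,"z": 0.03,"yaw": 0,"fingers": 0.3},{"x": 0.08,"y": 0.165,"z": 0.04,"yaw": 0,"fingers": 0.3}]'

```text
time: 15.0
eef_pos: [0.6175, -0.1256, 0.2269]
tcp_rot: [1.0, -0.0, 0.0, 0.0]
contact_force: [0.6, 0.9, 0.2]
opening: 0.699
finger_force: 0.0
```

Emit:
move_arm --plan '[{"x": 0,"y": 0,"z": 0,"yaw": 0,"fingers": 0.3},{"x": 0,"y": 0,"z": 0.03,"yaw": 0,"fingers": 0.3},{"x": 0,"y": 0,"z": 0.07,"yaw": 0,"fingers": 0.3},{"x": 0,"y": 0,"z": 0.1,"yaw": 0,"fingers": 0.3},{"x": 0,"y": 0,"z": 0.1,"yaw": 0,"fingers": 0.5}]'

```text
time: 15.5
eef_pos: [0.6131, -0.1221, 0.1217]
tcp_rot: [1.0, -0.0, -0.005, -0.002]
contact_force: [-0.3, 0.5, 0.2]
opening: 0.546
finger_force: 0.0
```

Emit:
move_arm --plan '[{"x": 0,"y": 0,"z": 0,"yaw": 0,"fingers": 0.7},{"x": 0,"y": 0,"z": 0,"yaw": 0,"fingers": 0.75},{"x": 0,"y": 0,"z": 0,"yaw": 0,"fingers": 0.75},{"x": 0,"y": 0,"z": 0,"yaw": 0,"fingers": 0.75}]'

```text
time: 15.9
eef_pos: [0.6175, -0.1239, 0.1288]
tcp_rot: [1.0, -0.0, 0.001, 0.0]
contact_force: [-0.3, 0.3, -0.9]
opening: 0.305
finger_force: 37.9
```

Emit:
move_arm --plan '[{"x": 0.0012,"y": 0.0011,"z": 0,"yaw": 0,"fingers": 0.75},{"x": 0.0024,"y": 0.0023,"z": 0,"yaw": 0,"fingers": 0.75},{"x": 0.0024,"y": 0.0023,"z": 0,"yaw": 0,"fingers": 0.75},{"x": 0.0024,"y": 0.0023,"z": 0,"yaw": 0,"fingers": 0.75}]'

```text
time: 16.3
eef_pos: [0.62, -0.1266, 0.1287]
tcp_rot: [1.0, -0.0, 0.001, 0.001]
contact_force: [-1.5, -0.9, 3.2]
opening: 0.305
finger_force: 38.4
```

Emit:
move_arm --plan '[{"x": 0,"y": 0,"z": 0,"yaw": 0,"fingers": 0.6},{"x": 0,"y": 0,"z": 0,"yaw": 0,"fingers": 0.3},{"x": 0,"y": 0,"z": -0.02,"yaw": 0,"fingers": 0.3},{"x": 0,"y": 0,"z": -0.06,"yaw": 0,"fingers": 0.3},{"x": 0,"y": 0,"z": -0.1,"yaw": 0,"fingers": 0.3}]'

```text
time: 16.8
eef_pos: [0.6186, -0.1257, 0.2267]
tcp_rot: [1.0, -0.0, -0.001, -0.001]
contact_force: [0.9, 0.2, 0.4]
opening: 0.701
finger_force: 0.0
```

Emit:
move_arm --plan '[{"x": -0.022,"y": -0.035,"z": -0.01,"yaw": 0,"fingers": 0.3},{"x": -0.042,"y": -0.07,"z": -0.02,"yaw": 0,"fingers": 0.3},{"x": -0.062,"y": -0.105,"z": -0.03,"yaw": 0,"fingers": 0.3},{"x": -0.082,"y": -0.14,"z": -0.04,"yaw": 0,"fingers": 0.3},{"x": -0.082,"y": -0.167,"z": -0.04,"yaw": 0,"fingers": 0.3}]'

```text
time: 17.3
eef_pos: [0.5362, 0.0428, 0.269]
tcp_rot: [1.0, 0.0, 0.001, -0.0]
contact_force: [0.4, 1.0, -0.9]
opening: 0.7
finger_force: 0.0
```

Emit:
move_arm --plan '[{"x": 0,"y": 0,"z": 0,"yaw": 0,"fingers": 0.3},{"x": 0,"y": 0,"z": 0,"yaw": 0,"fingers": 0.3}]'

```text
time: 17.5
eef_pos: [0.5372, 0.0412, 0.2671]
tcp_rot: [1.0, 0.001, 0.0, 0.0]
contact_force: [0.1, -0.5, -0.4]
opening: 0.701
finger_force: 0.0
```

Run:
```python
from aim import *
c=cam("wrist"); full=np.mean([np.asarray(ctrl.read_camera("wrist")).astype(float) for _ in range(4)],0); im=full[:75,240:280]
r,g,b=im[...,0],im[...,1],im[...,2]; x=np.arange(240,280)
wy=np.clip(np.minimum(r,g)-b-40,0,None)*(g>.6*r); wr=np.clip(r-g*1.5-30,0,None)*(g<.5*r)
for nm,w,z in(("y",wy,.0718),("r",wr,.0855)):
    o=[onz(c,[[(w[v]*x).sum()/w[v].sum(),v]],z)[0]@Y*1000 for v in range(12,75) if w[v].sum()>150]; print(nm,np.median(o).round(2),len(o))
cv2.imwrite("pics/w5.png",cv2.resize(full[:,:,::-1].astype(np.uint8),(768,576)))
s=ctrl.get_state(); print(s["time"],s["eef_pos"])
```

```text
y 78.3 38
r 78.14 13
17.7 [0.53746675 0.03993546 0.26684006]
```

View pics/w5.png

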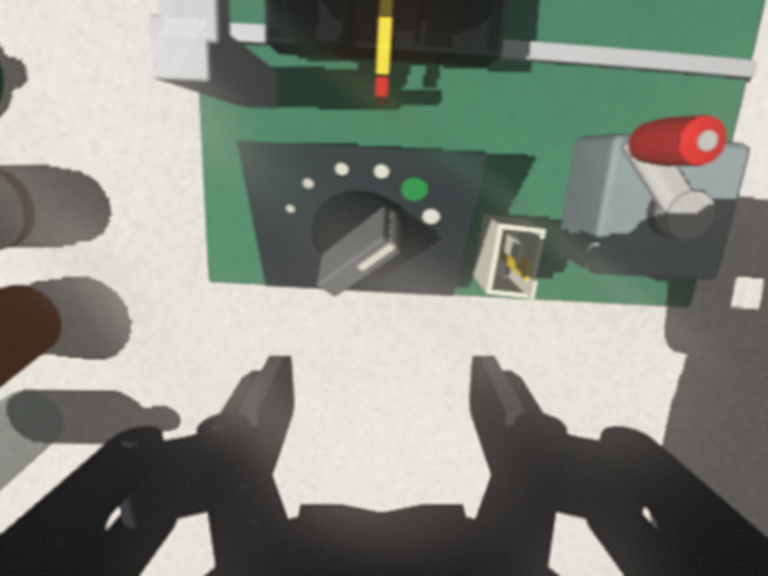

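The picture shows the tab at (383,75) in line with the red pointer at (382,87), level within 0.2 mm. The dial is still at green (414,189), the tag holder is unmoved at (512,258) and the gripper is clear. Handing in.

```bash
python3 -c "
from plant import ctrl
print(ctrl.sign_off())"
```

```text
the job is handed in; nothing more can be done
None
```

The dial is clicked home at the green mark, the tray's yellow tab is level with the red pointer to about 0.2 mm by the wrist camera, and I handed the job in at about 18 s with the gripper clear of everything.

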